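Measure the lost motion of a dosing drive and set it on the scale

ROBOT

A 7-joint arm with a two-finger parallel gripper is mounted at the origin on a cart in front of the work surface, level with it; the furniture and walls round the work are solid. World frame = base frame: x ahead of the robot, y to its left, z up, the work surface at z = 0. Lengths are in m, angles in rad, forces in N, time in s.
With the tool pointing down it reaches from about 0.35 to 0.9 m from the base axis. Payload 8.1 kg.
Tool frame: the origin (TCP) lies where the fingers leave the gripper's body, on its centre line; the fingertips stand 66 mm ahead of it and the grasp point (between the pads) lies 47 mm ahead of it; z points along the fingers, y is the line along which they close (so a half turn about z gives the same grasp; the last joint's range is limited). The gripper opens to 92 mm and grips with 3 to 60 N. Pads are 19 mm wide; open, the fingers measure 130 mm over their backs; the gripper's body (75 mm by 190 mm) begins 47 mm behind the grasp point.
Start: joints at [1.124, 0.434, 0.025, 1.573, -0.012, 1.134, -0.075], TCP at [0.211, -0.588, 0.292] pointing down, gripper open.
Joint ranges: [-2.62, 2.62], [-0.44, 2.09], [-1.27, 1.32], [0.08, 2.57], [-1.32, 4.46], [0.12, 2], [-2.74, 2.74]. Speed limits (rad/s): [2.22, 2.22, 3.01, 3.01, 3.14, 3.14, 3.14].

INTERFACE

Orientations are given as a rotation vector (axis times angle).
In Python, from cell import arm gives the robot as it stands.
- The arm moves only by the tool send_rows, never from a script. Its argument "motion" is text: rows parted by semicolons, each of 7 numbers parted by spaces: the closure, from 0 (fully open) to 1 (shut), then the shift along the world's x, y, z in m, then the turn, a rotation vector about the world's x, y, z in degrees. A call has 1 to 5 rows; each row shifts and turns the commanded pose from where the row before left it; what a row does not reach is not made up. A row lasts 1/8 s, in which the tool goes at most 62.5 mm and 10.7 degrees, less where a joint would pass 70% of its speed; a pose out of reach is approached as far as the arm can. A call is refused whole if a number of a shift passes 0.0625 or a number of a turn 10.7, either way. A call with a gripper value outside its range is refused whole. The fingers move at their own pace and stop on an object; "force" is the grip in N (left out, the last holds). Time passes only in rows, so rows that do not move let the fingers close. It gives the time, the measured TCP pose, the force, the opening and the grip force at its end, in the units of the state.
- arm.observe(): the state, without advancing time (a new reading comes with each control period).
- arm.get_image(name): name is "scene" or "top" or "wrist"; returns (picture, depth): 480x640x3 uint8, blue, green, red; 480x640 float32, m along the optical axis (not along the pixel's ray), 0 where there is no reading.
- arm.camera_model(name): a dict with "fx", "fy", "cx", "cy" (pixels), "D" ([k1, k2, p1, p2, k3] as OpenCV has them; the pictures are not rectified), "view" (4x4, takes a point from world to camera coordinates). Camera axes: x right, y down, z forward; pixel columns grow to the right and rows downward; lengths in m; the calibration is good to about 2 mm. A picture is of the moment at which its call begins: read the wrist's pose just before it. camera_model takes no time and is no camera call; for the wrist camera it gives the pose at the moment of the call.
- arm.sign_off(): hands the job in; it is judged then, once.
The state is a dict: "clock": time; "joints": joint angles; "dq": joint speeds; "joint_efforts": joint torques, N m; "position": TCP position; "ee_rot": TCP orientation; "force": force on the tool from outside, world axes, zero at the start; "ft_torque": the same for the moment, N m; "width": opening from 0.0 (shut) to 1.0 (fully open); "gripper_force": force on a finger pad.
Only numpy, scipy, OpenCV 4.12 (cv2) and the standard library are available. Lean on these libraries where they do the work, as an engineer would, in place of code of your own. Each camera call takes 0.05 s, during which the arm holds its last target. There are 200 camera calls.

TASK

Measure the free play of the dosing drive's pusher block: nudge the block toward the end where the rod sticks out until it just meets resistance, then nudge it back the other way until it meets resistance again, pushing no further than it takes to feel it, so that the sprung rod is not dragged along. Then slide the pointer on the scale in front so that its index stands as far from the zero line as the block moved freely between the two resistances. Leave the things standing round the unit where they are.

Things in the scene. Friction and masses are not known exactly. Their poses are not given: they have to be found in the camera images.
- drive_unit: dosing drive, fixed: base plate 200 (x) by 360 (y) mm, on it a bed 110 by 330 mm centred at x = 35 mm, bed top 32 mm, rails 37 mm above the worktop, end plates 46 mm high with inner faces at y = +-165 mm, and a low scale in front of the bed. Origin: worktop under the plate's centre; x from scale to bed, y along the bed toward the end where the rod sticks out (robot's left), z up
- pusher_top (a point): centre of the pusher block's top, 101 mm above the worktop. Aluminium block 90 by 90 mm, sides 38 to 98 mm up, too wide to grasp: push its +y and -y faces. Slides only along the unit's y, centred on the bed; stays where left. Free play (15 to 50 mm, differs every time, not visible) drags about 1.5 N; at each end of the play the block meets the rod, whose spring then resists (see rod)
- rod_tip (a point): end of the driven steel rod, 14 mm thick with a 22 mm collar, sticking out of the bed's +y end 20 mm above the worktop. The block takes it along, through a coupling hidden in the bed, only when the free play is used up. A stiff spring (2.5 N per mm) holds it; let go, it returns to its start and carries the block back to the very end of the free play. Dragged over 6 mm, the job is spoilt
- pointer_index (a point): steel index of the pointer, at scale height (23 mm). The pointer is a black ribbed block 22 (x) by 24 (y) mm, 24 to 64 mm above the worktop, centred 16 mm in front (-x of the unit) of this point. Slides along the unit's y with about 2 N of drag, stays where left; can be pinched from above across its 24 mm. Starts far up the scale
- scale_zero (a point): zero line of the scale: the longest line, beside a small steel post, at the scale's right (-y) end. Lines every 5 mm, longer every 10 mm, to 100 mm, in true length; scale and pointer rail stay below 30 mm. The reading is the distance along the unit's y from this point to the pointer index; it grows toward +y
- filter_cap_1: a bystander to leave alone: white ribbed filter cap, 50 mm across, 44 mm high, standing in front of the unit; origin at the centre of its underside
- filter_cap_5: a bystander to leave alone: white ribbed filter cap, 50 mm across, 44 mm high, standing in front of the unit; origin at the centre of its underside
- beaker: a bystander to leave alone: clear beaker, 59 mm across, 71 mm high, standing behind the unit; origin at the centre of its underside
- tape_roll: a bystander to leave alone: roll of tape lying flat, 88 mm across, 19 mm high, behind the unit; origin at the centre of its underside
- petri_1: a bystander to leave alone: shallow clear dish, 60 mm across, 14 mm high, beside the right end of the unit; origin at the centre of its underside

How it is judged:
By the outcome, as a careful person would: the job done as asked, in the order asked, and still so for the second after the job is handed in, with the robot touching nothing.
It also fails if it takes over 69 s, if anything falls off the work surface, if the arm or the gripper's body presses on something with over 40 N, if the wrist force passes 120 N, or if a joint passes its speed limit or range.

## Working session

There is one attempt and no reset: what is moved stays moved. The work goes in short steps, Python scripts to look and compute and a tool call to move; the robot and the scene stay as the last step left them, time stands still between calls to the robot, and variables do not carry over. Pictures are saved under pics/ and viewed, at most 10 in all, crops included, and the job is handed in when it is done.

Besides the shell and the picture viewer there is one more tool, called after "Emit:" as a command line: name --argument value ..., lists and objects as JSON in quotes. send_rows: Moves the arm, as the interface text tells. Its arguments: {"type":"object","properties":{"motion":{"type":"string"},"force":{"type":"number"}},"required":["motion"]}

```bash
mkdir -p pics; ls
python3 - <<'E'
from cell import arm
import cv2,numpy as np
s=arm.observe();print({k:np.round(v,3).tolist() for k,v in s.items()})
for n in("top","scene"):
    im,d=arm.get_image(n);cv2.imwrite(f"pics/{n}0.png",im);np.save(f"{n}0.npy",d)
    m=arm.camera_model(n);print(n,m["fx"],m["fy"],m["cx"],m["cy"],m["D"]);print(np.round(m["view"],4).tolist())
E
```

```text
pics
{'clock': 0.0, 'joints': [1.124, 0.435, 0.025, 1.574, -0.012, 1.134, -0.075], 'dq': [0.0, -0.001, 0.001, 0.0, 0.001, -0.002, -0.002], 'joint_efforts': [-0.0, -66.786, 0.985, -31.447, -0.061, 0.043, 0.0], 'position': [0.21, -0.588, 0.291], 'ee_rot': [-3.094, -0.537, 0.001], 'force': [0.397, -0.777, 0.563], 'ft_torque': [-0.036, -0.001, -0.012], 'gripper_force': 0.0, 'width': 0.998}
top 549.079716494486 549.079716494486 315.3118230649696 241.08948549447587 [-0.12920273  0.          0.          0.          0.        ]
[[-0.1502, -0.9886, -0.0049, 0.094], [-0.9674, 0.148, -0.2056, 0.5332], [0.204, -0.0261, -0.9786, 0.9505], [0.0, 0.0, 0.0, 1.0]]
scene 582.1110728460836 582.1110728460836 321.8132870126047 235.5461574275331 [-0.07714515  0.          0.          0.          0.        ]
[[-0.8634, -0.5042, -0.019, 0.4854], [-0.298, 0.5398, -0.7873, 0.2229], [0.4072, -0.674, -0.6163, 1.1884], [0.0, 0.0, 0.0, 1.0]]
```

View pics/top0.png

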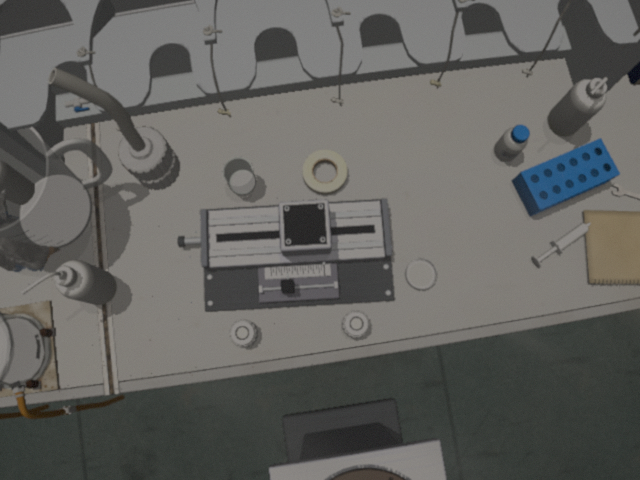

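View pics/scene0.png

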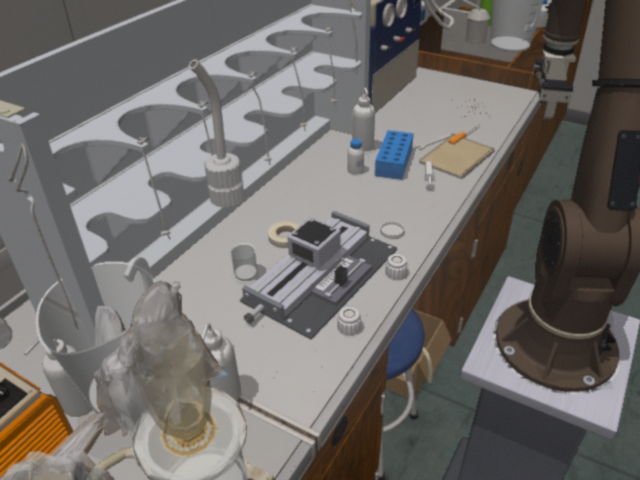

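The top view shows the unit at about (300,250), the rod at left (180,241), the block top at (304,224), the pointer at (288,286), and the zero end of the scale near (325,267). The caps are at (244,333) and (356,324). I'll take an enlarged crop for exact pixels.

```bash
cat > h.py <<'E'
import cv2,numpy as np
from cell import arm
def ray(n,px,z,m=None):
    m=m or arm.camera_model(n);V=np.array(m["view"]);R=V[:3,:3];t=V[:3,3]
    K=np.array([[m["fx"],0,m["cx"]],[0,m["fy"],m["cy"]],[0,0,1]])
    u=cv2.undistortPoints(np.array(px,float).reshape(-1,1,2),K,np.array(m["D"],float)).reshape(-1,2)
    d=np.c_[u,np.ones(len(u))]@R; c=-R.T@t
    return c+d*((z-c[2])/d[:,2])[:,None]
E
python3 - <<'E'
import cv2
im=cv2.imread("pics/top0.png")[190:320,170:410]
im=cv2.resize(im,(800,433),interpolation=cv2.INTER_CUBIC);cv2.imwrite("pics/c1.png",cv2.convertScaleAbs(im,alpha=1.5))
E
```

```text
(no output)
```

View pics/c1.png

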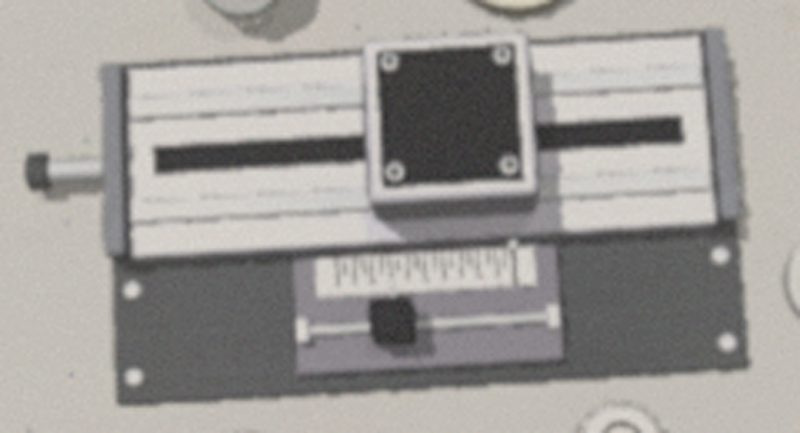

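The crop shows the block's screws at (390,62), (502,55), (395,172) and (509,164), and the zero line with its post at (513,243–288). The pointer block's top is at (393,322), and the plate holes are at (131,289), (134,377), (720,256) and (727,342).

Run:
```python
from h import *
f=lambda p:np.array(p,float)*[.3,130/433]+[170,190]
P=lambda p,z:ray("top",f(p),z)
b=P([(390,62),(502,55),(395,172),(509,164)],.101);print("block",b.round(4).tolist(),b.mean(0).round(4))
h=P([(131,289),(134,377),(720,256),(727,342)],.008);print("holes",h.round(4).tolist())
r=P([(131,66),(701,35),(136,257),(716,224)],.034);print("bed",r.round(4).tolist(),r.mean(0))
def yaw(d):return np.degrees(np.arctan2(-d[0],d[1]))
print("yaw",yaw(h[0]-h[2]),yaw(h[1]-h[3]),yaw(b[0]-b[1]),yaw(b[2]-b[3]),yaw(r[0]-r[1]),yaw(r[2]-r[3]))
print("zero",P([(513,243),(513,288)],.023).round(4).tolist(),"100line",P([(337,255)],.023).round(4))
print("ptr top",P([(390,318)],.064).round(4))
print("rod",P([(38,171)],.02).round(4))
print("caps",ray("top",[(244,333),(356,324)],.044).round(4).tolist(), "beaker",ray("top",[(240,181)],.0).round(4).tolist())
d=np.load("top0.npy");print(d[224,304],d[310-8,250])
```

```text
block [[0.5975, 0.0545, 0.101], [0.5923, -0.0049, 0.101], [0.5379, 0.0603, 0.101], [0.5331, 0.0005, 0.101]] [0.5652 0.0276 0.101 ]
holes [[0.513, 0.2216, 0.008], [0.4626, 0.2257, 0.008], [0.4812, -0.1143, 0.008], [0.4319, -0.1097, 0.008]]
bed [[0.6366, 0.2027, 0.034], [0.6052, -0.1223, 0.034], [0.5261, 0.2121, 0.034], [0.4957, -0.1114, 0.034]] [0.5658945  0.04526501 0.034     ]
yaw -5.408944884741719 -5.230377706716199 -5.025281139667903 -4.590430416148254 -5.5224632106893825 -5.361783416326355
zero [[0.5041, 0.002, 0.023], [0.4788, 0.006, 0.023]] 100line [[0.5123 0.1011 0.023 ]]
ptr top [[0.4669 0.075  0.064 ]]
rod [[0.587  0.2653 0.02  ]]
caps [[0.3957, 0.1647, 0.044], [0.3816, -0.0373, 0.044]] beaker [[0.6964, 0.1409, 0.0]]
0.9689579 1.0340867
```

Emit:
send_rows --motion "1 0.033 0.05 0 0 0 -8.3;1 0.033 0.05 0 0 0 -8.3;1 0.033 0.05 0 0 0 -8.4;1 0.033 0.05 0 0 0 0;1 0.033 0.05 0 0 0 0" --force 60

```text
clock: 0.72
position: [0.3763, -0.3366, 0.2921]
ee_rot: [-3.138, 0.145, 0.0]
force: [1.8, 0.1, 0.2]
width: 0.503
gripper_force: 0.0
```

Emit:
send_rows --motion "1 0.033 0.05 0 0 0 0;1 0.033 0.05 0 0 0 0;1 0.033 0.05 0 0 0 0;1 0.033 0.05 0 0 0 0;1 0.033 0.05 0 0 0 0"

```text
clock: 1.35
position: [0.5413, -0.0868, 0.2921]
ee_rot: [3.138, -0.146, -0.0]
force: [0.9, -0.9, 0.3]
width: 0.011
gripper_force: 0.0
```

Emit:
send_rows --motion "1 0.01 0.012 0 0 0 0;1 0 0 0 0 0 0;1 0 0 0 0 0 0"

```text
clock: 1.72
position: [0.5497, -0.0785, 0.292]
ee_rot: [3.137, -0.149, -0.001]
force: [0.3, -0.7, 0.4]
width: 0.005
gripper_force: 0.0
```

Run:
```python
from h import *
s=arm.observe();print({k:np.round(s[k],4).tolist() for k in("clock","position","ee_rot","force","ft_torque","width")})
R=cv2.Rodrigues(np.array(s["ee_rot"]))[0];print(R.round(4).tolist())
m=arm.camera_model("wrist");im,d=arm.get_image("wrist");cv2.imwrite("pics/w1.png",im);np.save("w1.npy",d)
import pickle;pickle.dump(m,open("w1.pkl","wb"))
```

```text
{'clock': 1.725, 'position': [0.5497, -0.0785, 0.292], 'ee_rot': [3.137, -0.1494, -0.0015], 'force': [0.2565, -0.6802, 0.3869], 'ft_torque': [0.0395, 0.0813, 0.0275], 'width': 0.0052}
[[0.9955, -0.095, -0.001], [-0.095, -0.9955, -0.001], [-0.0009, 0.0011, -1.0]]
```

View pics/w1.png

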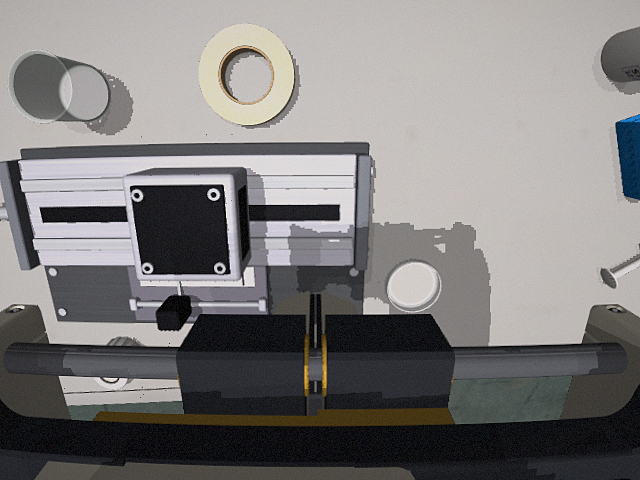

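The wrist view shows the block's screws at (137,195), (214,195), (147,268) and (221,268). The pointer top is at about (172,310), and the unit lies square in the picture, so the yaw is right.

Run:
```python
from h import *
import pickle;m=pickle.load(open("w1.pkl","rb"))
b=ray("",[(137,195),(214,195),(147,268),(221,268)],.101,m);print(b.round(4).tolist(),b.mean(0))
h=ray("",[(53,271),(354,271)],.008,m);print(h.round(4).tolist(),np.degrees(np.arctan2(-(h[0]-h[1])[0],(h[0]-h[1])[1])))
yu=np.array([.0932,.9956]);c=b.mean(0)[:2]
for e in(-79,-64,64,79):print(e,c+yu*e/1e3)
```

```text
[[0.5981, 0.0548, 0.101], [0.5917, -0.0058, 0.101], [0.5377, 0.0607, 0.101], [0.5319, -0.001, 0.101]] [0.56485013 0.02716034 0.101     ]
[[0.5133, 0.2207, 0.008], [0.4819, -0.116, 0.008]] -5.322596685133679
-79 [ 0.55748733 -0.05149206]
-64 [ 0.55888533 -0.03655806]
64 [0.57081493 0.09087874]
79 [0.57221293 0.10581274]
```

Emit:
send_rows --motion "1 0.0073 0.02 -0.05 0 0 0;1 0 0 -0.057 0 0 0;1 0 0 -0.057 0 0 0;1 0 0 0 0 0 0"

```text
clock: 2.28
position: [0.5546, -0.058, 0.1251]
ee_rot: [3.137, -0.148, -0.013]
force: [-0.0, 0.3, 0.2]
width: 0.004
gripper_force: 0.0
```

Emit:
send_rows --motion "1 0.0007 0.007 0 0 0 0;1 0.0004 0.004 0 0 0 0;1 0 0 0 0 0 0"

```text
clock: 2.65
position: [0.5601, -0.0448, 0.1301]
ee_rot: [-3.138, 0.144, -0.005]
force: [0.0, -0.8, -0.1]
width: 0.005
gripper_force: 0.0
```

Emit:
send_rows --motion "1 0.0003 0.003 0 0 0 0;1 0 0 0 0 0 0;1 0 0 0 0 0 0"

```text
clock: 3.02
position: [0.5593, -0.0425, 0.1282]
ee_rot: [3.138, -0.146, -0.0]
force: [-0.7, -0.6, 0.4]
width: 0.004
gripper_force: 0.0
```

Emit:
send_rows --motion "1 0.0003 0.003 0 0 0 0;1 0 0 0 0 0 0;1 0 0 0 0 0 0"

```text
clock: 3.4
position: [0.5596, -0.0394, 0.1282]
ee_rot: [3.138, -0.145, -0.0]
force: [-0.4, 0.0, -0.1]
width: 0.005
gripper_force: 0.0
```

Emit:
send_rows --motion "1 0.0003 0.003 0 0 0 0;1 0 0 0 0 0 0;1 0 0 0 0 0 0"

```text
clock: 3.78
position: [0.5599, -0.0364, 0.1282]
ee_rot: [3.138, -0.145, -0.0]
force: [-0.2, 1.0, -0.1]
width: 0.009
gripper_force: 0.0
```

Run:
```python
from h import *
for i in range(6):
    s=arm.observe();print(s["clock"],np.round(s["position"],4),np.round(s["force"],2),np.round(s["ft_torque"],3));arm.get_image("wrist")
```

```text
3.775 [ 0.5599 -0.0364  0.1282] [-0.24  1.01 -0.09] [0.005 0.027 0.028]
3.825 [ 0.5599 -0.0365  0.1283] [-0.61  0.47 -0.18] [0.061 0.037 0.059]
3.875 [ 0.56   -0.0365  0.1282] [0.44 0.07 0.18] [ 0.077 -0.006  0.037]
3.925 [ 0.5599 -0.0365  0.1282] [ 0.37  0.45 -0.15] [ 0.015 -0.043 -0.031]
3.975 [ 0.5599 -0.0365  0.1282] [-0.01  0.4   0.77] [-0.003  0.006  0.017]
4.025 [ 0.5599 -0.0365  0.1283] [ 0.5  -0.02  0.27] [0.128 0.067 0.027]
```

Emit:
send_rows --motion "1 0.0003 0.003 0 0 0 0;1 0 0 0 0 0 0"

```text
clock: 4.32
position: [0.5603, -0.0333, 0.1282]
ee_rot: [3.138, -0.145, 0.0]
force: [0.5, -0.8, 0.8]
width: 0.007
gripper_force: 0.4
```

Emit:
send_rows --motion "1 0.0003 0.003 0 0 0 0;1 0 0 0 0 0 0"

```text
clock: 4.58
position: [0.5606, -0.0301, 0.1282]
ee_rot: [-3.138, 0.145, 0.0]
force: [0.2, -0.6, -0.3]
width: 0.001
gripper_force: 0.4
```

Emit:
send_rows --motion "1 0.0003 0.003 0 0 0 0;1 0 0 0 0 0 0"

```text
clock: 4.82
position: [0.5608, -0.027, 0.1282]
ee_rot: [-3.138, 0.145, 0.0]
force: [-0.9, -0.7, -0.5]
width: 0.002
gripper_force: 0.3
```

Run:
```python
from h import *
s=arm.observe();print(np.round(s["position"],4),np.round(s["force"],2))
F=[]
for i in range(2):
    im,d=arm.get_image("wrist");F.append(arm.observe()["force"])
print(np.round(F,2))
cv2.imwrite("pics/w2.png",im)
```

```text
[ 0.5608 -0.027   0.1282] [-0.86 -0.7  -0.54]
[[ 0.41 -0.74  0.22]
 [-0.05  0.12  0.35]]
```

View pics/w2.png

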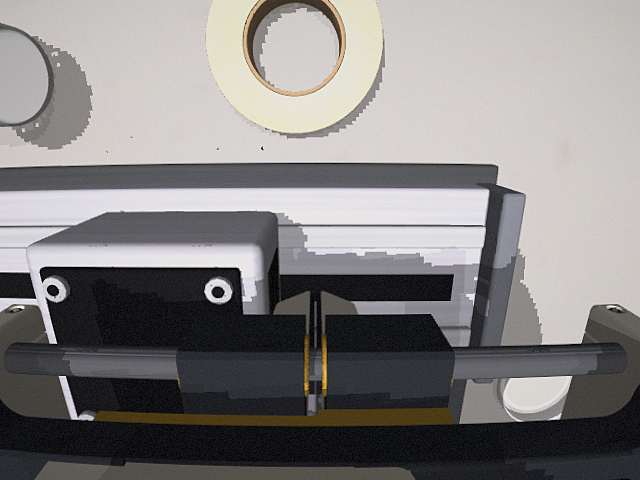

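The wrist view shows the finger's left back at about (276,300), right beside the block's side edge. The upper screws are at (55,290) and (218,291).

Run:
```python
from h import *
b=ray("wrist",[(55,290),(218,291)],.101);print(b.round(4).tolist(),"earlier y .0548 -.0058")
```

```text
[[0.5975, 0.064, 0.101], [0.5921, 0.0031, 0.101]] earlier y .0548 -.0058
```

Emit:
send_rows --motion "1 0.0003 0.003 0 0 0 0;1 0 0 0 0 0 0"

```text
clock: 5.18
position: [0.5611, -0.0241, 0.1282]
ee_rot: [-3.138, 0.145, 0.0]
force: [-0.5, -1.3, -0.5]
width: 0.004
gripper_force: 0.4
```

Emit:
send_rows --motion "1 0.0003 0.003 0 0 0 0;1 0 0 0 0 0 0"

```text
clock: 5.42
position: [0.5614, -0.0211, 0.1282]
ee_rot: [-3.138, 0.145, 0.0]
force: [-0.3, -0.7, -0.6]
width: 0.002
gripper_force: 0.3
```

Emit:
send_rows --motion "1 0.0003 0.003 0 0 0 0;1 0 0 0 0 0 0"

```text
clock: 5.68
position: [0.5618, -0.018, 0.1282]
ee_rot: [-3.138, 0.145, 0.0]
force: [-0.4, -0.9, -0.6]
width: 0.005
gripper_force: 0.3
```

Emit:
send_rows --motion "1 0.0003 0.003 0 0 0 0;1 0 0 0 0 0 0"

```text
clock: 5.92
position: [0.562, -0.015, 0.1282]
ee_rot: [-3.138, 0.145, 0.0]
force: [-0.6, -1.0, 0.3]
width: 0.003
gripper_force: 0.3
```

Emit:
send_rows --motion "1 0.0003 0.003 0 0 0 0;1 0 0 0 0 0 0"

```text
clock: 6.18
position: [0.5624, -0.012, 0.1282]
ee_rot: [-3.138, 0.145, -0.0]
force: [-0.6, -1.4, 0.3]
width: 0.004
gripper_force: 0.3
```

Emit:
send_rows --motion "1 0.0003 0.003 0 0 0 0;1 0 0 0 0 0 0"

```text
clock: 6.42
position: [0.5627, -0.0091, 0.1282]
ee_rot: [-3.138, 0.145, -0.0]
force: [-0.5, -0.5, 0.2]
width: 0.006
gripper_force: 0.3
```

Emit:
send_rows --motion "1 0.0003 0.003 0 0 0 0;1 0 0 0 0 0 0"

```text
clock: 6.68
position: [0.563, -0.006, 0.1282]
ee_rot: [-3.138, 0.145, -0.0]
force: [-0.7, -0.7, -0.8]
width: 0.003
gripper_force: 0.3
```

Emit:
send_rows --motion "1 0.0003 0.003 0 0 0 0;1 0 0 0 0 0 0"

```text
clock: 6.92
position: [0.5633, -0.0031, 0.1282]
ee_rot: [-3.138, 0.145, -0.0]
force: [-1.0, -0.1, -0.4]
width: 0.004
gripper_force: 0.3
```

Emit:
send_rows --motion "1 0.0003 0.003 0 0 0 0;1 0 0 0 0 0 0"

```text
clock: 7.18
position: [0.5634, -0.0012, 0.1282]
ee_rot: [3.137, -0.146, -0.0]
force: [-0.9, -4.6, 0.3]
width: 0.002
gripper_force: 2.5
```

Run:
```python
from h import *
F=[];P=[]
for i in range(6):
    arm.get_image("top");s=arm.observe();F.append(s["force"]);P.append(s["position"])
print(np.round(F,2)[:,1],np.mean(F,0).round(2),np.round(P,4)[[0,-1]])
```

```text
[-5.27 -4.69 -4.54 -4.34 -4.98 -4.91] [-1.1  -4.79  1.28] [[ 0.5635 -0.0013  0.1282]
 [ 0.5635 -0.0012  0.1282]]
```

Emit:
send_rows --motion "1 -0.0005 -0.005 0 0 0 0;1 -0.0015 -0.015 0 0 0 0;1 -0.003 -0.02 0.05 0 0 0;1 -0.004 -0.02 0.057 0 0 0;1 -0.004 -0.018 0.057 0 0 0"

```text
clock: 8.1
position: [0.5501, -0.0799, 0.294]
ee_rot: [-3.138, 0.146, -0.0]
force: [0.9, -0.6, 0.0]
width: 0.0
gripper_force: 0.0
```

Emit:
send_rows --motion "1 0 0 0 0 0 0;1 0 0 0 0 0 0;1 0 0 0 0 0 0;1 0 0 0 0 0 0"

```text
clock: 8.6
position: [0.5501, -0.078, 0.291]
ee_rot: [-3.138, 0.144, 0.004]
force: [0.2, 0.0, -0.1]
width: 0.002
gripper_force: 0.0
```

```bash
cat > scr.py <<'E'
from h import *
# block screws: bright rings on the black top, in a wrist picture
def screws(im,x0,x1):
    g=cv2.cvtColor(im,cv2.COLOR_BGR2GRAY)
    bl=(g<70).astype(np.uint8)
    n,l,st,_=cv2.connectedComponentsWithStats(bl[150:310])
    out=[]
    cs,_=cv2.findContours((g>110).astype(np.uint8),cv2.RETR_EXTERNAL,cv2.CHAIN_APPROX_NONE)
    for c in cs:
        x,y,w,h=cv2.boundingRect(c)
        if 8<=w<=24 and 8<=h<=24 and 150<y<300 and x0<x<x1:
            M=cv2.moments(c);out.append((M["m10"]/M["m00"],M["m01"]/M["m00"],w,h))
    return np.array(out)
E
python3 - <<'E'
from scr import *
print(screws(cv2.imread("pics/w1.png"),90,260).round(1).tolist())
s=arm.observe();m=arm.camera_model("wrist");im,d=arm.get_image("wrist");cv2.imwrite("pics/w3.png",im)
print(s["clock"],np.round(s["position"],4),np.round(s["force"],2))
q=screws(im,0,300);print(q.round(1).tolist());print(ray("",q[:,:2],.101,m).round(4).tolist())
E
```

```text
[]
8.6 [ 0.5501 -0.078   0.291 ] [ 0.15  0.03 -0.06]
[[52.3, 271.1, 9.0, 9.0]]
[[0.5422, 0.1455, 0.101]]
```

Run:
```python
from h import *
for n in("w1","w3"):
    g=cv2.cvtColor(cv2.imread(f"pics/{n}.png"),cv2.COLOR_BGR2GRAY)
    for t in(80,120,150):
        cs,_=cv2.findContours((g>t).astype(np.uint8),cv2.RETR_LIST,cv2.CHAIN_APPROX_NONE)
        print(n,t,[(round(r[0][0],1),round(r[0][1],1),round(2*r[1])) for r in map(cv2.minEnclosingCircle,cs) if 4<r[1]<13 and 150<r[0][1]<300 and 60<r[0][0]<260])
g=cv2.imread("pics/w3.png")[140:330,20:290];cv2.imwrite("pics/c3.png",cv2.resize(g,None,fx=2.9,fy=2.9,interpolation=cv2.INTER_CUBIC))
```

```text
w1 80 [(75.9, 296.2, 13), (72.5, 274.5, 9), (115.5, 267.0, 9), (213.2, 194.0, 13), (139.0, 172.5, 8), (223.5, 153.5, 9), (110.5, 152.5, 11), (123.0, 151.0, 12)]
w1 120 [(221.0, 299.0, 12), (148.0, 286.5, 16), (138.5, 282.5, 9), (135.0, 274.0, 10), (259.4, 275.0, 17), (219.4, 267.8, 12), (66.0, 191.0, 14), (103.0, 190.0, 10), (257.0, 188.0, 12), (213.2, 194.2, 13), (86.5, 178.0, 13)]
w1 150 [(219.4, 267.8, 11), (213.0, 194.5, 8), (66.0, 191.0, 16), (101.0, 190.0, 16), (213.2, 194.2, 12), (116.0, 177.0, 14)]
w3 80 [(137.0, 298.0, 9), (118.0, 298.5, 9), (75.0, 288.4, 9), (243.0, 279.5, 11), (224.0, 277.0, 8), (71.9, 276.9, 10), (93.5, 270.5, 17), (172.0, 194.5, 14), (101.5, 172.5, 21), (147.5, 169.0, 11), (229.0, 152.5, 8), (218.5, 152.5, 13)]
w3 120 [(151.5, 286.0, 25), (243.0, 277.5, 17), (238.0, 272.0, 8), (233.0, 273.5, 11), (218.5, 272.0, 8), (214.0, 272.5, 9), (228.0, 271.5, 9), (223.5, 274.0, 14), (180.4, 268.4, 12), (230.0, 247.7, 8), (256.5, 237.0, 15), (242.0, 237.0, 14), (65.0, 190.0, 12), (172.3, 194.2, 13)]
w3 150 [(238.0, 272.0, 8), (233.5, 274.0, 14), (218.5, 271.5, 9), (214.5, 274.0, 14), (180.6, 268.1, 11), (223.0, 203.0, 14), (226.0, 200.0, 8), (172.2, 194.2, 12), (249.0, 188.5, 8), (77.5, 177.0, 15)]
```

View pics/c3.png

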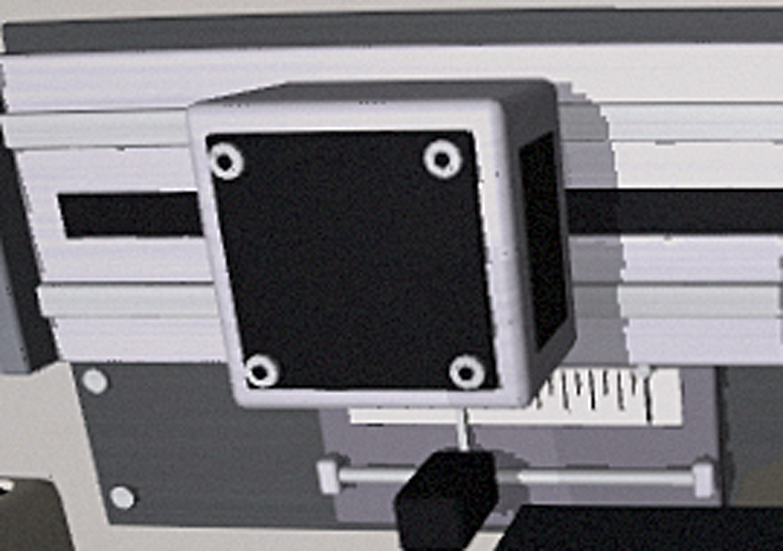

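The crop gives clean right-hand screws at full pixels (172.2,194.2) and (180.5,268.2), the zero line at (243.4,276), and the index rod at (179.7,288).

Run:
```python
from h import *
import pickle
m1=pickle.load(open("w1.pkl","rb"));m=arm.camera_model("wrist");pickle.dump(m,open("w3.pkl","wb"))
yu=np.array([.0932,.9956])
a=ray("",[(213.2,194.2),(219.4,267.8)],.101,m1)[:,:2];b=ray("",[(172.2,194.2),(180.5,268.2)],.101,m)[:,:2]
print(a@yu,b@yu,(b-a)@yu)
c=np.array([.56485,.02716])+yu*((b-a)@yu).mean();print("centre",c)
for e in(64,74):print(e,c+yu*e/1e3)
z=ray("",[(243.4,276.2),(179.7,288)],.023,m)[:,:2];print("zero,index",z,z@yu)
s=arm.observe();print(np.round(s["position"],4),s["clock"])
```

```text
[0.04990679 0.04984293] [0.08258514 0.08258889] [0.03267834 0.03274597]
centre [0.56789877 0.05972822]
64 [0.57386357 0.12344662]
74 [0.57479557 0.13340262]
zero,index [[0.49343247 0.00114454]
 [0.48610989 0.07141025]] [0.04712741 0.11640149]
[ 0.5503 -0.0781  0.2912] 8.65
```

Emit:
send_rows --motion "1 0.006 0.054 0 0 0 0;1 0.006 0.054 0 0 0 0;1 0.006 0.054 0 0 0 0;1 0.006 0.054 0 0 0 0;1 0.001 0 0 0 0 0"

```text
clock: 9.28
position: [0.5747, 0.1437, 0.2916]
ee_rot: [-3.136, 0.132, 0.002]
force: [0.4, 0.1, 0.7]
width: 0.001
gripper_force: 0.0
```

Emit:
send_rows --motion "1 0 0 0 0 0 0;1 0 0 -0.053 0 0 0;1 0 0 -0.055 0 0 0;1 0 0 -0.055 0 0 0;1 0 0 0 0 0 0"

```text
clock: 9.9
position: [0.573, 0.1347, 0.1257]
ee_rot: [3.134, -0.149, -0.012]
force: [-0.3, -0.1, 1.1]
width: 0.002
gripper_force: 0.0
```

Emit:
send_rows --motion "1 0 0 0 0 0 0;1 0 0 0 0 0 0;1 0 0 0 0 0 0;1 0 0 0 0 0 0"

```text
clock: 10.4
position: [0.5759, 0.1377, 0.1302]
ee_rot: [-3.138, 0.145, -0.002]
force: [-0.4, -0.4, -0.6]
width: 0.007
gripper_force: 0.0
```

Emit:
send_rows --motion "1 -0.0004 -0.004 0 0 0 0;1 -0.0004 -0.004 0 0 0 0;1 -0.0004 -0.004 0 0 0 0;1 -0.0003 -0.003 0 0 0 0;1 0 0 0 0 0 0"

```text
clock: 11.02
position: [0.574, 0.1223, 0.1292]
ee_rot: [3.138, -0.146, -0.0]
force: [-0.3, -0.5, -0.3]
width: 0.006
gripper_force: 0.0
```

Emit:
send_rows --motion "1 -0.0004 -0.004 0 0 0 0;1 -0.0004 -0.004 0 0 0 0;1 -0.0004 -0.004 0 0 0 0;1 -0.0004 -0.004 0 0 0 0;1 0 0 0 0 0 0"

```text
clock: 11.65
position: [0.5724, 0.1058, 0.1293]
ee_rot: [3.138, -0.147, -0.0]
force: [-0.1, -0.3, 1.1]
width: 0.007
gripper_force: 0.0
```

Emit:
send_rows --motion "1 -0.0004 -0.004 0 0 0 0;1 -0.0004 -0.004 0 0 0 0;1 -0.0002 -0.002 0 0 0 0;1 0 0 0 0 0 0"

```text
clock: 12.15
position: [0.5714, 0.0962, 0.1293]
ee_rot: [3.138, -0.146, -0.0]
force: [-0.8, 0.7, 0.1]
width: 0.005
gripper_force: 0.2
```

Emit:
send_rows --motion "1 -0.0003 -0.003 0 0 0 0;1 -0.0003 -0.003 0 0 0 0;1 0 0 0 0 0 0"

```text
clock: 12.52
position: [0.5708, 0.0901, 0.1293]
ee_rot: [3.138, -0.146, -0.0]
force: [0.0, 0.4, 0.9]
width: 0.005
gripper_force: 0.2
```

Emit:
send_rows --motion "1 -0.0003 -0.003 0 0 0 0;1 0 0 0 0 0 0"

```text
clock: 12.78
position: [0.5705, 0.0872, 0.1292]
ee_rot: [3.138, -0.146, -0.0]
force: [0.5, 0.9, 0.2]
width: 0.001
gripper_force: 0.3
```

Emit:
send_rows --motion "1 -0.0003 -0.003 0 0 0 0;1 0 0 0 0 0 0"

```text
clock: 13.02
position: [0.5703, 0.0844, 0.1293]
ee_rot: [-3.138, 0.146, -0.0]
force: [0.7, 1.7, -0.4]
width: 0.006
gripper_force: 0.7
```

Emit:
send_rows --motion "1 -0.0001 -0.0015 0 0 0 0;1 0 0 0 0 0 0"

```text
clock: 13.28
position: [0.5702, 0.0835, 0.1293]
ee_rot: [-3.138, 0.145, -0.0]
force: [1.4, 3.7, 0.0]
width: 0.001
gripper_force: 1.8
```

Run:
```python
from h import *
F=[];P=[]
for i in range(6):
    arm.get_image("top");s=arm.observe();F.append(s["force"]);P.append(s["position"])
print(np.round(F,2)[:,1],np.mean(F,0).round(2),np.round(P,4)[[0,-1]],s["gripper_force"])
```

```text
[3.87 3.51 3.42 3.69 4.46 3.82] [ 0.71  3.79 -0.21] [[0.5702 0.0835 0.1293]
 [0.5702 0.0833 0.1292]] 2.0066636221599765
```

Emit:
send_rows --motion "1 0.0005 0.005 0 0 0 0;1 0.0015 0.015 0 0 0 0;1 0 0 0.05 0 0 0;1 0 0 0.056 0 0 0;1 0 0 0.056 0 0 0"

```text
clock: 14.2
position: [0.5717, 0.1038, 0.2929]
ee_rot: [3.138, -0.144, -0.001]
force: [2.1, 0.1, -0.4]
width: 0.0
gripper_force: 0.0
```

Emit:
send_rows --motion "1 -0.006 -0.05 0 0 0 0;1 -0.006 -0.05 0 0 0 0;1 -0.005 -0.05 0 0 0 0;1 -0.005 -0.03 0 0 0 0;1 0 0 0 0 0 0"

```text
clock: 14.82
position: [0.5497, -0.0795, 0.2912]
ee_rot: [3.136, -0.152, -0.001]
force: [-0.2, 0.3, 0.2]
width: 0.004
gripper_force: 0.0
```

Emit:
send_rows --motion "1 0 0 0 0 0 0;1 0 0 0 0 0 0;1 0 0 0 0 0 0;1 0 0 0 0 0 0;1 0 0 0 0 0 0"

```text
clock: 15.45
position: [0.5502, -0.0768, 0.2912]
ee_rot: [3.138, -0.145, -0.0]
force: [-0.3, -0.1, 0.3]
width: 0.006
gripper_force: 0.0
```

Run:
```python
from h import *
import pickle
s=arm.observe();m=arm.camera_model("wrist");im,d=arm.get_image("wrist");cv2.imwrite("pics/w4.png",im);pickle.dump(m,open("w4.pkl","wb"))
print(s["clock"],np.round(s["position"],4))
g=cv2.cvtColor(im,cv2.COLOR_BGR2GRAY)
for t in(100,120,150):
    cs,_=cv2.findContours((g>t).astype(np.uint8),cv2.RETR_LIST,cv2.CHAIN_APPROX_NONE)
    print(t,[(round(r[0][0],1),round(r[0][1],1),round(2*r[1])) for r in map(cv2.minEnclosingCircle,cs) if 5<r[1]<8 and 185<r[0][1]<280 and 120<r[0][0]<260])
```

```text
15.45 [ 0.5502 -0.0768  0.2912]
100 [(223.5, 194.5, 13)]
120 [(223.3, 194.4, 13)]
150 [(228.6, 268.6, 11), (156.0, 268.0, 12), (146.2, 195.2, 12), (223.0, 194.5, 13)]
```

Run:
```python
from h import *
import pickle
m3=pickle.load(open("w3.pkl","rb"));m4=pickle.load(open("w4.pkl","rb"))
yu=np.array([.0932,.9956])
b=ray("",[(172.2,194.2),(180.5,268.2)],.101,m3)[:,:2];a=ray("",[(223.1,194.4),(228.6,268.6)],.101,m4)[:,:2]
print((b-a)@yu,((b-a)@[yu[1],-yu[0]]))
# gray profile for subpixel: ring centroid in both
for n,pts in(("w3",[(172.2,194.2),(180.5,268.2)]),("w4",[(223.1,194.4),(228.6,268.6)])):
    g=cv2.cvtColor(cv2.imread(f"pics/{n}.png"),cv2.COLOR_BGR2GRAY).astype(float)
    for x,y in pts:
        w=g[int(y)-8:int(y)+9,int(x)-8:int(x)+9];w=np.clip(w-90,0,None)
        w[:,15:]=0;Y,X=np.mgrid[-8:9,-8:9];print(n,int(x)+(w*X).sum()/w.sum(),int(y)+(w*Y).sum()/w.sum())
# TCP estimate
p=np.array([.5635,-.0012]);q=np.array([.5702,.0834])
print("tcp: start end(+y) s",p@yu-.0013,"end(-y) s",q@yu+.001)
```

```text
[0.03847735 0.03857827] [2.55422492e-04 3.29240261e-05]
w3 172.27910504361017 194.25663632916192
w3 180.06272530641672 270.1271629416006
w4 223.38114276195236 194.42495418957188
w4 228.27144418138772 270.21107266435985
tcp: start end(+y) s 0.050023479999999995 end(-y) s 0.13717568000000002
```

Run:
```python
from h import *
import pickle
yu=np.array([.0932,.9956]);xu=np.array([.9956,-.0932])
G={}
for n in("w1","w3","w4"):
    m=pickle.load(open(n+".pkl","rb"));g=cv2.cvtColor(cv2.imread(f"pics/{n}.png"),cv2.COLOR_BGR2GRAY);G[n]=g
    R=[]
    for t in(130,150):
        cs,_=cv2.findContours((g>t).astype(np.uint8),cv2.RETR_LIST,cv2.CHAIN_APPROX_NONE)
        for c in cs:
            (x,y),r=cv2.minEnclosingCircle(c)
            if 3<r<7 and ((45<x<70 and 262<y<320)or(340<x<365 and 262<y<280)):
                p=ray("",[(x,y)],.008,m)[0,:2];R.append((t,round(x,1),round(y,1),round(p@yu*1e3,2),round(p@xu*1e3,2)))
    print(n,R)
# static-shift by phase correlation of w3->w4 on fixed patches, for bed slot left end and left holes
for nm,(x0,y0,x1,y1),z in(("slot",(28,200,60,228),.034),("hole1",(42,260,66,284),.008),("hole2",(50,300,76,324),.008),("hole3",(342,262,366,282),.008),("tape",(190,20,300,130),.019)):
    for A in("w1","w3"):
        T=G[A][y0:y1,x0:x1];S=G["w4"][y0-12:y1+12,max(x0-12,0):x1+12]
        r=cv2.matchTemplate(S,T,cv2.TM_CCOEFF_NORMED);_,v,_,(i,j)=cv2.minMaxLoc(r)
        def sub(a,k):
            return 0 if k in(0,len(a)-1) else (a[k-1]-a[k+1])/(2*(a[k-1]-2*a[k]+a[k+1]))
        dx=i+sub(r[j],i)-(x0-max(x0-12,0));dy=j+sub(r[:,i],j)-12
        ma=pickle.load(open(A+".pkl","rb"));m4=pickle.load(open("w4.pkl","rb"));c=((x0+x1)/2,(y0+y1)/2)
        e=(ray("",[(c[0]+dx,c[1]+dy)],z,m4)-ray("",[c],z,ma))[0,:2]
        print(nm,A,round(v,3),round(dx,2),round(dy,2),"world diff mm y_u %.2f x_u %.2f"%(e@yu*1e3,e@xu*1e3))
```

```text
w1 [(130, 61.5, 312.0, np.float64(269.0), np.float64(438.97)), (130, 354.0, 272.5, np.float64(-70.66), np.float64(488.87)), (130, 52.5, 271.5, np.float64(268.35), np.float64(489.85)), (150, 61.9, 311.6, np.float64(268.38), np.float64(439.47)), (150, 52.3, 271.3, np.float64(268.52), np.float64(490.07))]
w3 [(130, 61.5, 311.0, np.float64(268.84), np.float64(439.73)), (130, 354.0, 272.3, np.float64(-70.04), np.float64(489.74)), (130, 52.0, 271.0, np.float64(269.1), np.float64(489.87)), (150, 61.5, 311.5, np.float64(268.99), np.float64(439.07)), (150, 52.5, 271.0, np.float64(268.48), np.float64(489.88))]
w4 [(130, 62.7, 311.7, np.float64(268.69), np.float64(439.42)), (130, 355.0, 273.0, np.float64(-69.8), np.float64(489.27)), (130, 53.5, 271.5, np.float64(268.59), np.float64(489.77)), (150, 62.5, 312.0, np.float64(269.02), np.float64(439.0)), (150, 53.5, 271.5, np.float64(268.59), np.float64(489.77))]
slot w1 0.982 1.58 0.07 world diff mm y_u -0.05 x_u -0.23
slot w3 0.967 1.28 0.48 world diff mm y_u -0.02 x_u -0.12
hole1 w1 0.979 1.19 -0.29 world diff mm y_u -0.08 x_u 0.28
hole1 w3 0.962 1.05 0.44 world diff mm y_u 0.02 x_u -0.03
hole2 w1 0.99 0.98 0.03 world diff mm y_u 0.06 x_u -0.01
hole2 w3 0.963 1.13 0.5 world diff mm y_u -0.13 x_u -0.07
hole3 w1 0.977 1.85 0.78 world diff mm y_u -0.07 x_u 0.07
hole3 w3 0.962 1.19 0.39 world diff mm y_u -0.00 x_u -0.14
tape w1 0.941 2.64 0.15 world diff mm y_u -0.11 x_u 0.10
tape w3 0.952 1.23 0.81 world diff mm y_u 0.16 x_u -0.36
```

Emit:
send_rows --motion "1 -0.0018 -0.0192 0 0 0 0;1 -0.0018 -0.0192 0 0 0 0;1 0 0 0 0 0 0;1 0 0 0 0 0 0;1 0 0 0 0 0 0"

```text
clock: 16.12
position: [0.5466, -0.1147, 0.2913]
ee_rot: [-3.138, 0.144, -0.0]
force: [1.8, -0.4, 0.0]
width: 0.003
gripper_force: 0.0
```

Emit:
send_rows --motion "1 0 0 0 0 0 0;1 0 0 0 0 0 0;1 0 0 0 0 0 0;1 0 0 0 0 0 0;1 0 0 0 0 0 0"

```text
clock: 16.75
position: [0.5465, -0.1153, 0.2912]
ee_rot: [3.138, -0.145, -0.0]
force: [-0.3, 0.6, -0.7]
width: 0.007
gripper_force: 0.0
```

Run:
```python
from h import *
import pickle
s=arm.observe();m=arm.camera_model("wrist");im,d=arm.get_image("wrist");cv2.imwrite("pics/w5.png",im);pickle.dump(m,open("w5.pkl","wb"))
print(s["clock"],np.round(s["position"],4))
g=cv2.cvtColor(im,cv2.COLOR_BGR2GRAY);yu=np.array([.0932,.9956]);xu=np.array([.9956,-.0932])
for t in(120,150):
    cs,_=cv2.findContours((g>t).astype(np.uint8),cv2.RETR_LIST,cv2.CHAIN_APPROX_NONE)
    for c in cs:
        (x,y),r=cv2.minEnclosingCircle(c)
        if 5<r<8 and 185<y<280 and 90<x<260: print(t,round(x,1),round(y,1),ray("",[(x,y)],.101,m)[0,:2]@np.c_[yu,xu])
m4=pickle.load(open("w4.pkl","rb"));print("w4",ray("",[(223.1,194.4),(228.6,268.6)],.101,m4)[:,:2]@np.c_[yu,xu])
```

```text
16.75 [ 0.5465 -0.1153  0.2912]
120 99.0 275.0 [0.11624864 0.52347009]
120 227.5 249.5 [0.00499439 0.54601435]
120 252.5 189.0 [-0.01752514  0.59448906]
120 173.1 194.8 [0.04445199 0.59044067]
150 180.5 279.5 [0.04626673 0.51988508]
150 181.5 268.5 [0.04432127 0.52963018]
150 222.5 190.5 [0.0056074  0.59345586]
150 173.5 194.5 [0.04412427 0.59064544]
w4 [[0.04410778 0.59044086]
 [0.04401062 0.52964343]]
```

Emit:
send_rows --motion "0.4 -0.0194 0.047 0 0 0 0;0.4 -0.0194 0.047 0 0 0 0;0.4 -0.0194 0.047 0 0 0 0;0.4 -0.0194 0.047 0 0 0 0;0.4 0 0 -0.05 0 0 0" --force 20

```text
clock: 17.42
position: [0.47, 0.0774, 0.2439]
ee_rot: [-3.135, 0.135, -0.012]
force: [1.9, -0.3, -0.6]
width: 0.493
gripper_force: 0.0
```

Emit:
send_rows --motion "0.4 0 0 -0.03 0 0 0;0.4 0 0 0 0 0 0;0.4 0 0 0 0 0 0;0.4 0 0 0 0 0 0;0.4 0 0 0 0 0 0"

```text
clock: 18.05
position: [0.4695, 0.0727, 0.2122]
ee_rot: [-3.138, 0.146, -0.003]
force: [-0.1, 0.2, 0.0]
width: 0.598
gripper_force: 0.0
```

Run:
```python
from h import *
import pickle
s=arm.observe();m=arm.camera_model("wrist");im,d=arm.get_image("wrist");cv2.imwrite("pics/w6.png",im);pickle.dump(m,open("w6.pkl","wb"))
print(s["clock"],np.round(s["position"],4),s["width"])
```

```text
18.05 [0.4695 0.0727 0.2122] 0.5984523249155247
```

View pics/w6.png

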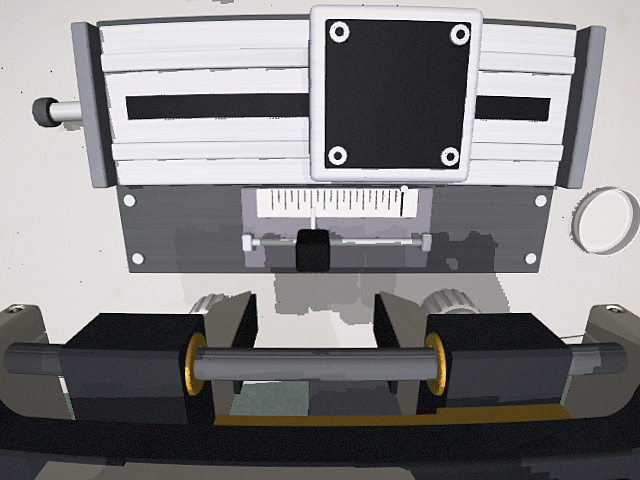

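The view from above the pointer shows the scale lines from (272,200) to the zero line at (402,203). The index is at about (314,215) and the pointer top at (313,240), centred between the open fingers.

```bash
cat > rd.py <<'E'
from h import *
import pickle
yu=np.array([.0932,.9956]);xu=np.array([.9956,-.0932])
def prof(n,r0,r1,c0,c1):
    g=cv2.cvtColor(cv2.imread(f"pics/{n}.png"),cv2.COLOR_BGR2GRAY).astype(float)
    return g[r0:r1,c0:c1].mean(0)
def minima(p,c0,th):
    b=cv2.GaussianBlur(p[None],(0,0),.6)[0];o=[]
    for i in range(1,len(b)-1):
        if b[i]<b[i-1] and b[i]<=b[i+1] and min(b[max(i-3,0):i].max(),b[i+1:i+4].max() if i+1<len(b) else 0)-b[i]>th:
            o.append(c0+i+(b[i-1]-b[i+1])/(2*(b[i-1]-2*b[i]+b[i+1])))
    return o
E
python3 - <<'E'
from rd import *
m=pickle.load(open("w6.pkl","rb"))
for r in((191,195),(196,200),(201,205)):
    L=minima(prof("w6",*r,260,412),260,8);print(r,[round(x,1) for x in L])
    print("  s",(ray("",[(x,sum(r)/2-.5) for x in L],.023,m)[:,:2]@yu*1e3).round(1).tolist())
print(prof("w6",206,216,304,325).astype(int))
print(prof("w6",219,227,304,325).astype(int))
print("index s",ray("",[(314,212),(314,224)],.023,m)[:,:2]@np.c_[yu,xu])
s=arm.observe()["position"];print("tcp s",s[:2]@yu,s[:2]@xu,s)
E
```

```text
(191, 195) [np.float64(271.8), np.float64(278.1), np.float64(284.9), np.float64(291.1), np.float64(297.9), np.float64(304.4), np.float64(310.9), np.float64(317.4), np.float64(324.0), np.float64(330.8), np.float64(337.0), np.float64(343.7), np.float64(350.0), np.float64(356.8), np.float64(363.0), np.float64(369.7), np.float64(376.0), np.float64(382.7), np.float64(389.0), np.float64(395.7), np.float64(402.1)]
  s [147.8, 143.0, 137.8, 133.0, 127.9, 123.0, 118.0, 113.0, 108.1, 102.9, 98.2, 93.0, 88.3, 83.1, 78.3, 73.2, 68.4, 63.3, 58.5, 53.3, 48.4]
(196, 200) [np.float64(272.0), np.float64(278.3), np.float64(284.9), np.float64(291.5), np.float64(297.9), np.float64(304.3), np.float64(310.9), np.float64(317.3), np.float64(324.0), np.float64(330.5), np.float64(337.0), np.float64(343.6), np.float64(350.0), np.float64(356.5), np.float64(362.9), np.float64(369.5), np.float64(375.9), np.float64(382.3), np.float64(388.9), np.float64(395.2), np.float64(401.7)]
  s [147.8, 142.9, 137.8, 132.8, 127.9, 123.1, 118.0, 113.1, 108.0, 103.0, 98.1, 93.0, 88.2, 83.2, 78.3, 73.3, 68.3, 63.4, 58.3, 53.5, 48
[... 168 characters left out ...]
np.float64(323.9), np.float64(330.2), np.float64(336.9), np.float64(343.2), np.float64(349.9), np.float64(356.1), np.float64(362.9), np.float64(369.0), np.float64(375.8), np.float64(382.0), np.float64(388.6), np.float64(395.0), np.float64(401.6)]
  s [147.9, 142.7, 137.9, 132.7, 127.9, 122.9, 118.0, 113.2, 108.1, 103.2, 98.1, 93.3, 88.1, 83.4, 78.2, 73.4, 68.2, 63.4, 58.3, 53.4, 48.3]
[242 242 242 242 242 245 225 200 233 236 226 232 243 243 242 242 242 242
 245 229 201]
[152 152 154 152 153 147 156 224 245 244 227 136 107 145 156 153 153 153
 153 154 152]
index s [[0.11566545 0.4828213 ]
 [0.11567647 0.47329399]]
tcp s 0.11605075818777767 0.4604815198452496 [0.46931564 0.07263011 0.21196881]
```

Emit:
send_rows --motion "0.4 -0.001 0.0005 -0.03 0 0 0;0.4 0 0 -0.04 0 0 0;0.4 0 0 -0.03 0 0 0;0.4 0 0 -0.008 0 0 0;0.4 0 0 0 0 0 0"

```text
clock: 18.73
position: [0.4681, 0.0732, 0.1036]
ee_rot: [3.138, -0.145, -0.0]
force: [-0.1, 0.6, 0.9]
width: 0.603
gripper_force: 0.0
```

Emit:
send_rows --motion "0.4 0 0 0 0 0 0;0.4 0 0 0 0 0 0;0.8 0 0 0 0 0 0;0.8 0 0 0 0 0 0;0.8 0 0 0 0 0 0" --force 10

```text
clock: 19.35
position: [0.4679, 0.0731, 0.1033]
ee_rot: [3.138, -0.146, -0.0]
force: [-0.6, -0.6, 0.4]
width: 0.323
gripper_force: 0.0
```

Emit:
send_rows --motion "0.9 0 0 0 0 0 0;0.9 0 0 0 0 0 0" --force 15

```text
clock: 19.6
position: [0.468, 0.0733, 0.1033]
ee_rot: [-3.138, 0.145, -0.0]
force: [-0.1, 1.2, 1.1]
width: 0.26
gripper_force: 15.0
```

Emit:
send_rows --motion "0.9 -0.0007 -0.0075 0 0 0 0;0.9 -0.0007 -0.0075 0 0 0 0;0.9 -0.0007 -0.0075 0 0 0 0;0.9 -0.0007 -0.0077 0 0 0 0;0.9 0 0 0 0 0 0"

```text
clock: 20.23
position: [0.465, 0.0415, 0.1033]
ee_rot: [3.137, -0.148, -0.0]
force: [-0.7, -1.0, 1.7]
width: 0.261
gripper_force: 15.0
```

Emit:
send_rows --motion "0.9 0 0 0 0 0 0;0.9 0 0 0 0 0 0;0.9 0 0 0 0 0 0"

```text
clock: 20.6
position: [0.4652, 0.0429, 0.1033]
ee_rot: [3.138, -0.145, -0.0]
force: [0.0, -3.0, 3.1]
width: 0.26
gripper_force: 15.0
```

Run:
```python
from rd import *
s=arm.observe();m=arm.camera_model("wrist");im,d=arm.get_image("wrist");cv2.imwrite("pics/w7.png",im);pickle.dump(m,open("w7.pkl","wb"))
print(s["clock"],np.round(s["position"],4),s["width"],s["position"][:2]@yu)
cv2.imwrite("pics/c7.png",cv2.resize(im[150:350,180:460],None,fx=2.8,fy=2.8,interpolation=cv2.INTER_CUBIC))
```

```text
20.6 [0.4652 0.0429 0.1033] 0.26046372868239304 0.08609813545642463
```

View pics/c7.png

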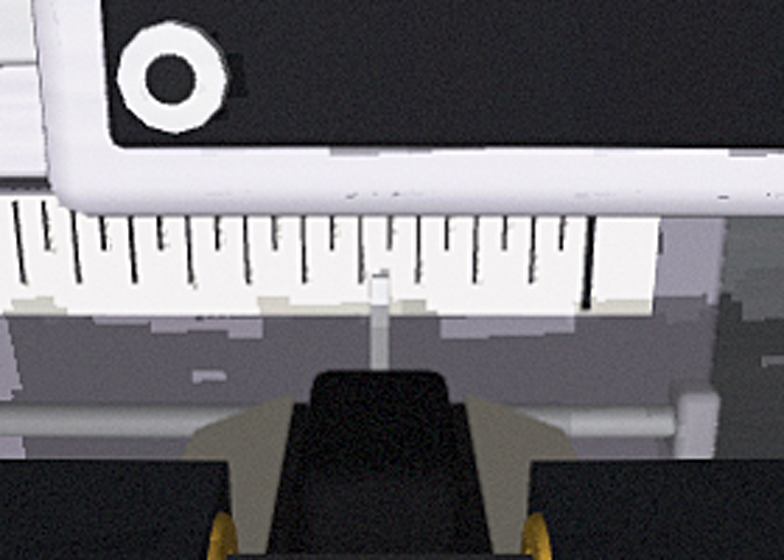

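The crop shows the 30 and 40 mm lines at about x=418 and 361, the zero line at 588, and the index at 380. That reads about 36.7 mm, short of the 38.4 target, so I'll measure it numerically.

Run:
```python
from rd import *
m=pickle.load(open("w7.pkl","rb"))
for r in((229,234),(240,247),(244,249)):
    L=minima(prof("w7",*r,185,400),185,8);print(r,[round(float(x),1) for x in L])
    print("  s",(ray("",[(x,sum(r)/2-.5) for x in L],.023,m)[:,:2]@yu*1e3).round(1).tolist())
for r in((247,251),(252,257),(265,275),(275,281)):print(r,prof("w7",*r,308,325).astype(int))
for p in((315.8,249),(315.8,270)):print(p,ray("",[p],.023,m)[:,:2]@yu)
m6=pickle.load(open("w6.pkl","rb"));
for r in((206,210),(210,214),(214,218),(219,224),(224,228)):print("w6",r,prof("w6",*r,306,322).astype(int))
```

```text
(229, 234) [185.7, 196.0, 205.9, 216.1, 226.2, 236.4, 246.7, 257.0, 267.1, 277.4, 287.8, 298.1, 308.1, 318.9, 329.0, 339.0, 349.4, 359.9, 370.0, 380.2, 390.5]
  s [147.6, 142.6, 137.7, 132.7, 127.7, 122.8, 117.8, 112.8, 107.9, 102.9, 97.9, 93.0, 88.2, 83.0, 78.1, 73.3, 68.3, 63.2, 58.3, 53.4, 48.4]
(240, 247) [187.1, 207.0, 227.1, 247.2, 267.7, 288.0, 308.4, 316.7, 329.0, 349.1, 369.6, 389.8]
  s [147.6, 137.7, 127.7, 117.9, 107.8, 97.9, 88.0, 84.0, 78.0, 68.2, 58.3, 48.4]
(244, 249) [187.3, 207.3, 227.3, 247.4, 267.9, 288.1, 308.4, 316.7, 328.9, 349.1, 369.2, 389.6]
  s [147.6, 137.7, 127.7, 117.9, 107.8, 97.9, 88.0, 84.0, 78.0, 68.2, 58.4, 48.4]
(247, 251) [ 88 130 209 230 227 203 205 198 185 183 188 229 247 243 243 242 243]
(252, 257) [245 245 247 227 217 241 239 237 236 238 222 218 242 244 242 242 242]
(265, 275) [ 90  92  89  84 127 161 156 155 155 158 130  86  89  90  90  91  91]
(275, 281) [ 91  93  89  85 126 161 153 153 150 155 129  85  91  92  92  92  91]
(315.8, 249) [0.08443741]
(315.8, 270) [0.08442992]
w6 (206, 210) [241 241 243 248 215 159 222 231 227 235 243 242 241 242 241 242]
w6 (210, 214) [241 242 241 243 231 226 241 239 226 229 243 243 242 242 242 241]
w6 (214, 218) [229 229 229 228 218 228 241 240 228 204 215 225 225 226 221 222]
w6 (219, 224) [154 153 153 147 158 224 245 244 227 134 119 155 155 153 153 152]
w6 (224, 228) [157 154 156 148 152 225 247 247 230 142  87 127 156 155 156 155]
```

The grip centred the pointer about 1.3 mm further down, so it now reads 36.75 mm. I'll move it +1.65 mm.

Emit:
send_rows --motion "0.9 0.0001 0.0016 0 0 0 0;0.9 0 0 0 0 0 0;0.9 0 0 0 0 0 0;0.9 0 0 0 0 0 0"

```text
clock: 21.15
position: [0.4653, 0.0448, 0.1033]
ee_rot: [-3.138, 0.145, -0.0]
force: [-0.0, -0.4, 2.6]
width: 0.257
gripper_force: 15.0
```

```bash
cat > chk.py <<'E'
import sys
from rd import *
n=sys.argv[1];s=arm.observe();m=arm.camera_model("wrist");im,d=arm.get_image("wrist");cv2.imwrite(f"pics/{n}.png",im);pickle.dump(m,open(n+".pkl","wb"))
print(s["clock"],np.round(s["position"],4),np.round(s["force"],1),s["width"])
L=minima(prof(n,229,234,180,400),180,8);print([round(float(x),1) for x in L])
p=np.polyfit(L[::-1],np.arange(len(L))*5,2)
q=np.clip(prof(n,265,280,302,330)-105,0,None);c=302+(q*np.arange(28)).sum()/q.sum()
print(len(L),"index col",c,"reading",np.polyval(p,c))
E
python3 chk.py w8
```

```text
21.15 [0.4653 0.0448 0.1033] [-0.  -0.4  2.6] 0.2570585519556952
[189.9, 200.0, 209.9, 220.1, 230.2, 240.3, 250.7, 261.1, 271.1, 281.4, 291.8, 302.1, 312.3, 322.9, 333.0, 343.1, 353.6, 363.9, 374.0, 384.2, 394.5]
21 index col 314.9656379951849 reading 38.69112880117345
```

Emit:
send_rows --motion "0.9 0 -0.0003 0 0 0 0;0.9 0 0 0 0 0 0;0.9 0 0 0 0 0 0"

```text
clock: 21.58
position: [0.4653, 0.0445, 0.1033]
ee_rot: [-3.138, 0.145, -0.0]
force: [-0.2, 1.8, 3.2]
width: 0.26
gripper_force: 15.0
```

```bash
python3 chk.py w9
```

```text
21.575 [0.4653 0.0445 0.1033] [-0.2  1.8  3.2] 0.26041456968608195
[189.0, 199.1, 209.2, 219.4, 229.4, 239.9, 250.0, 260.2, 270.4, 280.9, 291.0, 301.3, 311.8, 322.0, 332.0, 342.5, 352.9, 363.0, 373.2, 383.7, 393.9]
21 index col 314.97541703248464 reading 38.34126119222557
```

Emit:
send_rows --motion "0.5 0 0 0 0 0 0;0.5 0 0 0 0 0 0;0.5 0 0 0 0 0 0;0.5 0 0 0 0 0 0"

```text
clock: 22.12
position: [0.4652, 0.0441, 0.1032]
ee_rot: [3.138, -0.146, -0.0]
force: [0.3, -0.7, 0.6]
width: 0.5
gripper_force: 0.0
```

```bash
python3 chk.py w10
```

```text
22.125 [0.4652 0.0441 0.1032] [ 0.3 -0.7  0.6] 0.49992466590270057
[188.1, 198.1, 208.3, 218.6, 228.5, 239.0, 249.1, 259.2, 269.5, 280.0, 290.0, 300.3, 310.8, 321.1, 331.3, 341.8, 352.0, 362.1, 372.5, 382.9, 393.1]
21 index col 314.48722259583053 reading 38.147190595756
```

Emit:
send_rows --motion "0.5 0 0 0.02 0 0 0;0.5 0 0 0.04 0 0 0;0.5 0 0 0.05 0 0 0;0.5 0 0 0 0 0 0;0.5 0 0 0 0 0 0"

```text
clock: 22.8
position: [0.465, 0.0441, 0.2131]
ee_rot: [3.138, -0.146, 0.0]
force: [-0.3, 0.3, 0.0]
width: 0.5
gripper_force: 0.0
```

Emit:
send_rows --motion "0.5 0 0 0 0 0 0;0.5 0 0 0 0 0 0;0.5 0 0 0 0 0 0"

```text
clock: 23.18
position: [0.465, 0.0442, 0.2127]
ee_rot: [3.138, -0.145, -0.002]
force: [-0.1, -0.3, -0.5]
width: 0.498
gripper_force: 0.0
```

Run:
```python
from rd import *
s=arm.observe();m=arm.camera_model("wrist");im,d=arm.get_image("wrist");cv2.imwrite("pics/w11.png",im)
print(s["clock"],np.round(s["position"],4))
L=minima(prof("w11",196,202,240,440),240,8);print(len(L),[round(float(x),1) for x in L])
for r in((219,224),(224,228)):print(r,prof("w11",*r,300,330).astype(int))
```

```text
23.175 [0.465  0.0442 0.2127]
21 [241.0, 247.6, 254.1, 260.5, 267.0, 273.3, 280.0, 286.3, 293.0, 299.2, 306.0, 312.2, 319.0, 325.3, 332.0, 338.4, 344.9, 351.4, 357.9, 364.4, 396.3]
(219, 224) [153 151 153 153 153 155 154 155 155 155 153 150 156 222 246 244 226 133
 120 156 156 155 156 154 155 154 156 155 157 155]
(224, 228) [143 123 106  88  96  88  85  86  84  85  86  81  85 128 153 150 135  83
  61  79  88  80  81  81  72  68  66  67  75 127]
```

View pics/w11.png

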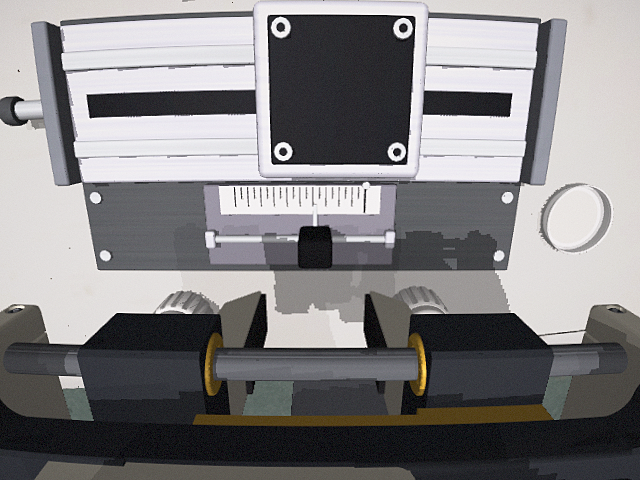

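The final view shows the pointer released, with the index at column 314.5 and the zero line at 364.4. With 6.5 px per 5 mm, that reads 38.4 mm. The block and bystanders look undisturbed.

```bash
python3 -c "
from cell import arm
print(arm.sign_off())"
```

```text
the job is handed in; nothing more can be done
None
```

I measured a free play of about 38.4 mm, set the pointer index about 38.4 mm from the zero line, and handed the job in after about 23 s. By the force readings the rod moved only about 1 mm at each end, and nothing round the unit was touched.

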